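# Shut the lockshield vent valve with its key

## Robot

A 6-joint arm with a two-finger parallel gripper is mounted at the origin on a cart in front of the work surface, level with it; the furniture and walls round the work are solid. World frame = base frame: x ahead of the robot, y to its left, z up, the work surface at z = 0. Lengths are in m, angles in rad, forces in N, time in s.
With the tool pointing down it reaches from about 0.25 to 0.775 m from the base axis. Payload 4 kg.
Tool frame: the origin (TCP) lies midway between the tips of the shut fingers; the grasp point (between the pads) lies 19 mm behind it (ctrl.grasp_offset is the distance from the TCP to the grasp point, in m); z points along the fingers, y is the line along which they close (so a half turn about z gives the same grasp; the last joint's range is limited). The gripper opens to 85 mm and grips with 20 to 120 N. Pads are 22 mm wide; open, the fingers measure 114 mm over their backs; the gripper's body (76 mm by 85 mm) begins 54 mm behind the grasp point. The pads swing forward as they close: fully open they stand 13 mm farther back than shut.
Start: joints at [1.004, 0.087, 1.371, -0, 1.684, -0.103], TCP at [0.246, 0.492, 0.231] pointing down, gripper open.
Joint ranges: [-3.1, 3.1], [-0.76, 2.03], [0.27, 2.55], [-1.08, 4.22], [0.17, 2.65], [-2.57, 2.57]. Speed limits (rad/s): [2.79, 2.79, 3.14, 3.14, 3.14, 3.14].

## Interface

Orientations are given as a rotation vector (axis times angle).
In Python, from plant import ctrl, cams gives the robot as it stands.
- The arm moves only by the tool arm_command, never from a script. Its argument "targets" is text: rows parted by semicolons, each of 5 numbers parted by spaces: the shift along the tool's x, y, z in cm, then the turn about the tool's z in degrees, then the opening, from -1 (shut) to 1 (fully open). A call has 1 to 8 rows; each row shifts and turns the commanded pose from where the row before left it, along the tool's axes as they then stand; what a row does not reach is not made up. A row lasts 1/12 s, in which the tool goes at most 41.7 mm and 7.16 degrees, less where a joint would pass 70% of its speed; a pose out of reach is approached as far as the arm can. A call is refused whole if a number of a shift passes 4.17 or a number of a turn 7.16, either way. A call with a gripper value outside its range is refused whole. The fingers move at their own pace and stop on an object; the grip force is fixed at half the most. Time passes only in rows, so rows that do not move let the fingers close. It gives the time, the measured TCP pose, the force, the opening and the grip force at its end, in the units of the state.
- ctrl.sense(): the state, without advancing time (a new reading comes with each control period).
- cams.grab_frame(name): name is "scene" or "top" or "wrist"; returns a dict with "img" (420x560x3 uint8, red, green, blue), "mtx" (3x3 intrinsics, pixels), "cam_to_world" (4x4, takes a point from camera to world coordinates). Camera axes: x right, y down, z forward; pixel columns grow to the right and rows downward; lengths in m; the calibration is good to about 2 mm. A picture is of the moment at which its call begins. There is no depth.
- ctrl.close_job(): hands the job in; it is judged then, once.
The state is a dict: "time_s": time; "q": joint angles; "joint_vel": joint speeds; "joint_efforts": joint torques, N m; "tcp_pos": TCP position; "tool_rot": TCP orientation; "force": force on the tool from outside, world axes, zero at the start; "wrist_torque": the same for the moment, N m; "opening": opening from 0.0 (shut) to 1.0 (fully open); "grasp_force": force on a finger pad.
Only numpy, scipy, OpenCV 4.12 (cv2) and the standard library are available. Lean on these libraries where they do the work, as an engineer would, in place of code of your own. Each camera call takes 0.05 s, during which the arm holds its last target. There are 200 camera calls.

## Task

The vent valve under the grille guard has been left open. Take the square-socket key from its stand, lower it gently through the round opening of the guard onto the recessed square spindle without knocking the guard, and turn it clockwise (seen from above) until you feel the valve seat firmly, finger-tight and never forced. Then put the key back into its stand, standing upright at the bottom of the bore, and leave everything else where it is.

Things in the scene. Friction and masses are not known exactly. Their poses are not given: they have to be found in the camera images.
- valve: Fixed vacuum vent valve on an aluminium base 116 x 150 x 8 mm; origin under the base's centre on the worktop, z up, y along its two blanked ports. A steel grille guard stands over it, 106 mm (x) by 74 mm (y), its top face 120 mm above the worktop. The upright spindle is on the axis x = y = 0. Turning clockwise from above shuts it; friction holds it where it is left.
- guard_opening (a point): Centre of the round opening, 29 mm wide, in the guard's 5 mm top plate, at the plate's top face, on the spindle's axis.
- spindle_top (a point): Point on the spindle's axis level with its top, 25 mm below the guard's top face; does not turn with it. Square 12 mm wide, tapered to 7.5 mm in its top 5 mm; a collar 19 mm below the top. Its angle is not known: lower the key lightly (about 5 N); if it stops on the taper, lift it a little, yield sideways to the force, turn it some 11 degrees, try again. Play on the square: 0.18 rad each way.
- closing_disc: Closing disc hidden in the valve body, pressed up to 0.5 mm onto its elastic seat (80 N/mm) by the spindle's eccentric; untouched while open. From the start the spindle turns 0.25 to 1.1 rad clockwise at a running torque of 0.06 N m (some 0.02 at rest) before the seat is felt; then the torque climbs over some 0.15 rad: 0.12 to 0.18 N m in all is firmly shut, 0.25 N m is forced.
- key: Loose upright key, 114 mm tall, 0.18 kg. Origin: centre of its lower face, z up along it. Square socket in the lower end 14 mm wide (sides along the key's x and y), 22 mm deep; shank 25 mm round to z = 74 mm; collar 29 mm round to 79 mm; above it the black flat handle to z = 114 mm, 40 mm along x, 14 mm thick along y, to be gripped across the 14 mm.
- key_handle (a point): Centre of the key's handle, 96 mm above the key's origin; turns with the key.
- key_stand: Fixed aluminium block 64 x 64 x 48 mm on a foot 84 x 84 x 5 mm; origin under its centre on the worktop. In the middle of its top an upright round bore, 29 mm wide, 42 mm deep, in which the key stands.
- key_stand_seat (a point): Centre of the bore's floor, 6 mm above the worktop, where the key's lower face rests.
- gasket_tin: Bystander: loose flat round tin, 62 mm wide, 22 mm high, behind the key stand; origin at its underside.
- spare_ring: Bystander: loose vacuum centring ring, 40 mm wide, 8 mm high, in front of the valve; origin at its underside.
Things that resemble listed ones, but are neither listed nor needed, are in the scene too. Leave any white look-alike of the key alone.

How it is judged:
On the way, in this order (a step that is already met when the one before it is completed fails the run):
1. the key's socket is down over the spindle's square, through the guard opening (horizontal distance between key and spindle_top below 0.004 m and z of key in the frame of spindle_top below -0.009 m), for 0.2 s.
2. the valve is turned shut: the disc bears on its seat with at least 10 N (contact force between closing_disc and anything else above 10 N), for 0.2 s.
3. the key is back in its stand, upright at the bottom of the bore (horizontal distance between key and key_stand_seat below 0.005 m and z of key in the frame of key_stand_seat below 0.004 m and angle between key's own z axis and vertical below 0.1 rad), for 0.2 s.
At the end, for the whole second after the job is handed in: The closing disc still bears on its seat with 8 to 40 N; the key stands released and still in its stand, within 5 mm of the bore's centre, less than 4 mm above the bore's floor and within 0.1 rad of upright (all of step 3 and contact force between closing_disc and anything else between 8 and 40 N and linear speed of key below 0.02 m/s); the robot touches nothing.
It fails at once if the valve is forced: more than 40 N between disc and seat (contact force between closing_disc and anything else above 40 N).
It fails at once if the key is jammed down on the guard or the spindle's end: contact forces of more than 60 N in sum while its socket is not down on the square (contact force between key and valve above 60 N and z of key in the frame of spindle_top above -0.009 m).
It fails at once if the hand or arm knocks the valve or its guard (contact force between any of the arm, the fingers and valve above 10 N).
It fails at once if a bystander is moved by more than 15 mm (distance of any of gasket_tin, spare_ring from where it was at the start of the episode above 0.015 m).
It also fails if it takes over 72 s, if anything falls off the work surface, if the arm or the gripper's body presses on something with over 40 N, if the wrist force passes 120 N, or if a joint passes its speed limit or range.

## Working session

There is one attempt and no reset: what is moved stays moved. The work goes in short steps, Python scripts to look and compute and a tool call to move; the robot and the scene stay as the last step left them, time stands still between calls to the robot, and variables do not carry over. Pictures are saved under pics/ and viewed, at most 10 in all, crops included, and the job is handed in when it is done.

Besides the shell and the picture viewer there is one more tool, called after ">>>" as name(argument=value, ...), one argument or row to a line, values as JSON. arm_command: Moves the arm, as the interface text tells. Its arguments: {"type":"object","properties":{"targets":{"type":"string"}},"required":["targets"]}

```bash
ls; mkdir -p pics; python3 - <<'E'
from plant import ctrl,cams
import cv2,numpy as np
s=ctrl.sense()
for k,v in s.items(): print(k,np.round(v,3))
print(ctrl.grasp_offset)
ims=[]
for n in("scene","top"):
    f=cams.grab_frame(n); np.savez(f"pics/{n}0.npz",**f)
    cv2.imwrite(f"pics/{n}0.png",f["img"][...,::-1]); print(n,f["mtx"],f["cam_to_world"].round(4))
E
```

```text
pics
time_s 0.0
q [ 1.004  0.088  1.372 -0.     1.684 -0.103]
joint_vel [0.001 0.002 0.001 0.002 0.    0.   ]
joint_efforts [-2.0000e-03 -3.5187e+01 -3.1327e+01 -0.0000e+00  1.1000e-02 -0.0000e+00]
tcp_pos [0.246 0.491 0.23 ]
tool_rot [-7.220e-01 -3.057e+00  3.000e-03]
force [-0.01  -0.275  0.055]
wrist_torque [ 0.    -0.032 -0.005]
grasp_force 0.0
opening 1.003
0.0187
scene [[406.88229531   0.         280.62320419]
 [  0.         406.88229531 212.84668916]
 [  0.           0.           1.        ]] [[ 0.6849 -0.4847  0.5441  0.0496]
 [-0.7286 -0.4669  0.5012 -0.6265]
 [ 0.0111 -0.7397 -0.6729  0.6626]
 [ 0.      0.      0.      1.    ]]
top [[424.78310167   0.         281.339238  ]
 [  0.         424.78310167 202.96486822]
 [  0.           0.           1.        ]] [[ 0.0248 -0.9857  0.1665  0.3734]
 [-0.9996 -0.0223  0.017  -0.2015]
 [-0.0131 -0.1668 -0.9859  0.9346]
 [ 0.      0.      0.      1.    ]]
```

View pics/scene0.png

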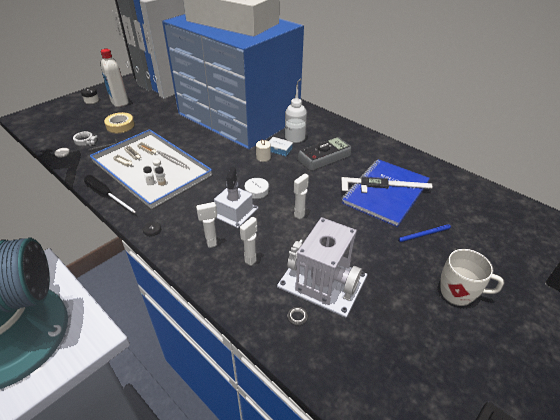

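View pics/top0.png

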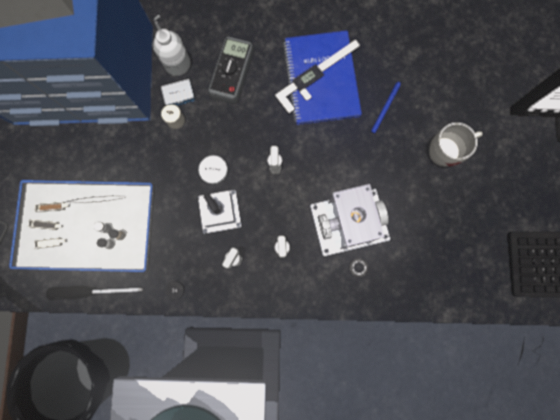

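The scene view shows the key's black handle at (232,178) on the stand at (234,208), white look-alikes at (208,225), (250,240) and (300,197), and the guard opening at (327,241). In the top view the key is at (214,203), the stand at (220,211), and the guard opening at (358,215).

```bash
cat > h.py <<'E'
import numpy as np,cv2
def ray(f,u,v):
    d=np.linalg.inv(f["mtx"])@[u,v,1.]; T=f["cam_to_world"]; return T[:3,3],T[:3,:3]@d
def onz(f,u,v,z):
    o,d=ray(f,u,v); return o+d*(z-o[2])/d[2]
def proj(f,p):
    T=f["cam_to_world"]; c=T[:3,:3].T@(np.asarray(p,float)-T[:3,3]); q=f["mtx"]@c; return q[:2]/q[2]
def tri(rs):
    A=0;b=0
    for o,d in rs:
        d=d/np.linalg.norm(d);P=np.eye(3)-np.outer(d,d);A=A+P;b=b+P@o
    return np.linalg.solve(A,b)
E
python3 - <<'E'
import numpy as np,cv2
from h import *
S=np.load("pics/scene0.npz");T=np.load("pics/top0.npz")
c=lambda f,x,y,w,h,k:cv2.resize(f["img"][y:y+h,x:x+w,::-1],None,fx=k,fy=k,interpolation=cv2.INTER_CUBIC)
a=c(T,185,175,70,65,5.7);b=c(T,305,175,70,65,5.7);d=c(S,200,160,70,65,5.7);e=c(S,290,210,70,65,5.7)
m=np.vstack([np.hstack([a,b]),np.hstack([d,e])])[:600,:800];cv2.imwrite("pics/c1.png",m);print(m.shape)
print(onz(T,220,211,.048),onz(T,358,215,.12),onz(S,327,241,.12))
E
```

```text
(600, 798, 3)
[ 0.5028929  -0.05699138  0.048     ] [ 0.49066504 -0.33607245  0.12      ] [ 0.49147678 -0.33690456  0.12      ]
```

View pics/c1.png

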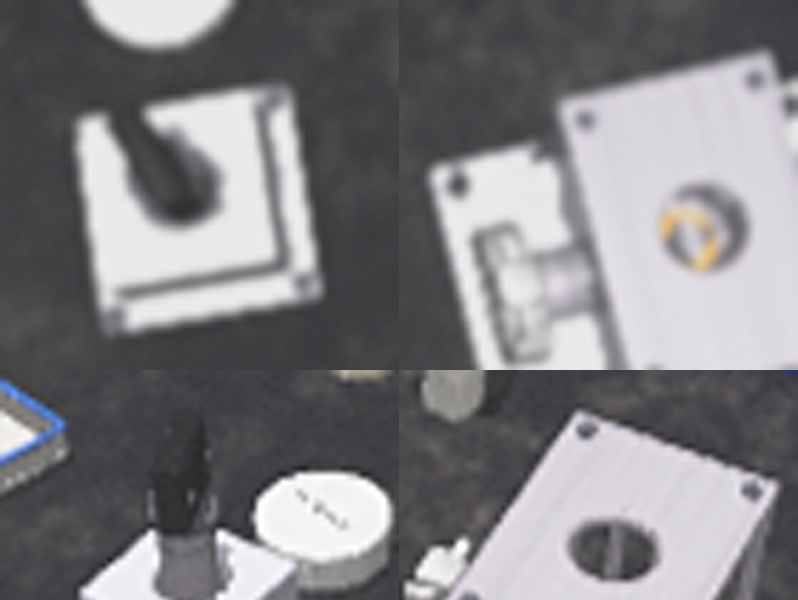

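The crops put the opening's centre at top pixel (358.7,215.0) and scene pixel (327.9,241.6), with the orange collar visible through it. The key's black handle stands in the bore near top (214,206). I'm moving over the stand for a wrist view.

>>> arm_command(
  targets="-2.9 -2.4 -0.5 0 1;-2.9 -2.4 -0.5 0 1;-2.9 -2.4 -0.5 0 1;-2.9 -2.4 -0.5 0 1;-2.9 -2.4 -0.5 0 1;-2.9 -2.4 -0.5 0 1;-2.9 -2.4 -0.5 0 1;-2.9 -2.4 -0.5 0 1",
)

```text
time_s: 0.77
tcp_pos: [0.3677, 0.2146, 0.2712]
tool_rot: [-0.721, -3.057, 0.0]
force: [0.9, 0.6, -0.0]
opening: 1.002
grasp_force: 0.0
```

>>> arm_command(
  targets="-2.9 -2.4 -0.5 0 1;-2.9 -2.4 -0.5 0 1;-2.9 -2.4 -0.5 0 1;-2.9 -2.4 -0.5 0 1;-2.9 -2.4 -0.5 0 1;-2.9 -2.4 -0.5 0 1;0 0 0 0 1;0 0 0 0 1",
)

```text
time_s: 1.43
tcp_pos: [0.4591, 0.0082, 0.3006]
tool_rot: [-0.728, -3.054, -0.0]
force: [0.3, 0.7, 0.1]
opening: 0.997
grasp_force: 0.0
```

```bash
python3 - <<'E'
from plant import ctrl,cams
import cv2,numpy as np
from h import *
S=np.load("pics/scene0.npz");T=np.load("pics/top0.npz")
print("open",onz(T,358.7,215,.12),onz(S,327.9,241.6,.12))
s=ctrl.sense();print(s["time_s"],s["tcp_pos"],s["tool_rot"],s["q"])
f=cams.grab_frame("wrist");np.savez("pics/w1.npz",**f);print(f["cam_to_world"].round(3))
cv2.imwrite("pics/w1.png",f["img"][...,::-1])
E
```

```text
open [ 0.49069599 -0.33742077  0.12      ] [ 0.4914258  -0.33905518  0.12      ]
1.4333 [0.45914013 0.00815691 0.30061884] [-7.27880851e-01 -3.05442056e+00 -1.47509212e-04] [-1.06020585e-01 -1.18108119e-01  1.43720866e+00  3.12524197e-04
  1.82410784e+00 -1.20885723e+00]
[[ 0.453  0.858  0.242  0.398]
 [ 0.892 -0.436 -0.123  0.039]
 [ 0.     0.271 -0.962  0.442]
 [ 0.     0.     0.     1.   ]]
```

View pics/w1.png

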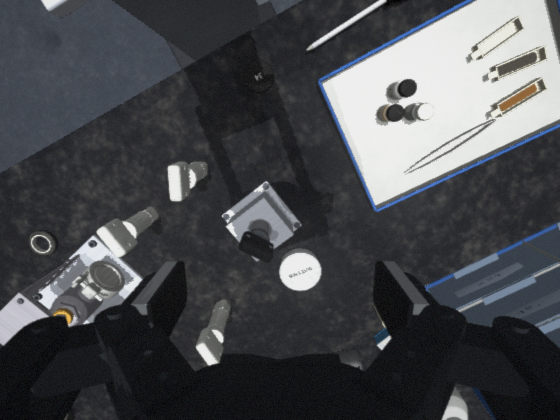

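The wrist view shows the stand at (261,222), the black key handle at about (257,246) tilted slightly in the image, the tin at (300,270), and white look-alikes at (187,182), (130,230) and (213,333). I'll crop in and segment the handle.

```bash
python3 - <<'E'
import cv2,numpy as np
from h import *
W=np.load("pics/w1.npz");im=W["img"]
g=cv2.cvtColor(im,cv2.COLOR_RGB2GRAY)
c=cv2.resize(im[170:280,210:320,::-1],None,fx=5.4,fy=5.4,interpolation=cv2.INTER_CUBIC);cv2.imwrite("pics/c2.png",c)
print(g[230:266:2,234:282:2])
E
```

```text
[[180 159 156 153 155 155 148 119  78  53  56  61  62  57  48  55  68  73
   85 118 134 150 154 156]
 [229 155 156 154 152  84  35  29  36  51  60  67  69  68  68  59  51  75
   89 118 122 125 148 155]
 [233 188 155 156 125  31  40  42  32  29  34  53  64  63  68  70  58  73
  107 123 122 123 134 158]
 [157 185 155 153  69  25  34  74  45  30  28  28  37  51  58  68  67  68
  118 123 124 124 150 158]
 [ 52 162 157 153  37  25  27  28  31  30  26  29  35  30  37  56  58  64
  116 124 126 131 156 158]
 [ 51  60 146  97  28  31  26  30  25  28  30  28  29  29  28  31  35  56
  137 132 136 152 158 158]
 [ 49  55  66  48  29  31  33  33  25  23  30  20  25  27  31  27  32  32
   94 152 155 158 156 159]
 [ 45  54  61  32  31  37  35  33  34  29  24  27  25  31  31  23  29  32
   31  56 150 157 154 112]
 [ 54  54  46  29  31  36  39  38  35  32  29  36  28  30  25  28  28  31
   68  52 143 150  71  39]
 [ 47  55  47  32  32  35  36  37  37  32  35  37  33  33  30  31  33  30
   39  43  95  50  40  39]
 [ 43  47  49  46  31  29  30  32  34  36  30  35  42  33  28  31  34  29
   26  29  43  52  50  57]
 [ 46  44  48  56  58  43  35  32  35  34  34  38  38  36  35  35  33  34
   28  32  52  51  51  58]
 [ 45  46  46  53  59  50  50  42  35  36  34  31  36  35  39  40  35  36
   35  35  54  49  50  55]
 [ 43  54  52  49  47  51  48  51  53 103  55  33  35  35  35  36  36  39
   39  35  52  51  55  60]
 [ 54  57  46  49  49  50  47  56  48  62 140 125  57  32  36  34  33  37
   35  45  51  55  50  51]
 [ 54  48  45  48  47  44  47  57  53  49  67 142 112  52  36  34  39  36
   34  53  50  47  51  49]
 [ 52  45  42  47  46  44  50  47  45  45  50  59  59  56  53  46  36  41
   50  52  49  53  50  62]
 [ 48  45  45  47  51  50  51  49  43  45  46  55  56  53  52  52  50  52
   46  49  53  50  52  87]]
```

View pics/c2.png

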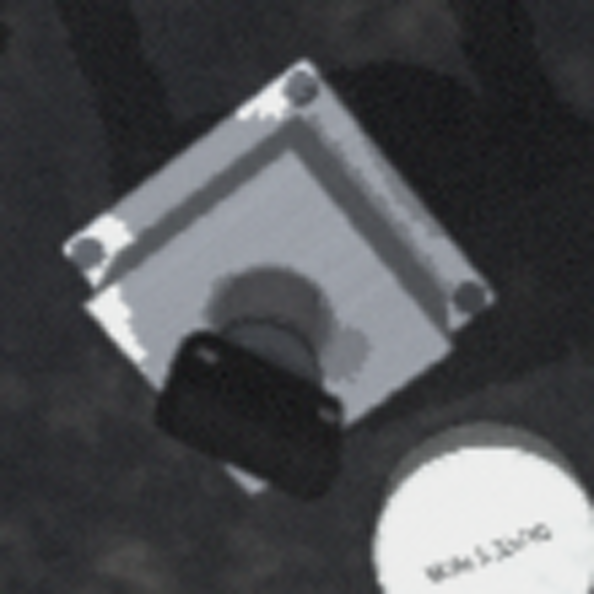

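The zoom shows the block's top corners at crop (293,152), (88,302), (450,347) and (255,490), and the handle's long edge running (158,425)→(310,498).

```bash
cat >> h.py <<'E'
from scipy.spatial.transform import Rotation as R
def go(s,p,yaw=None):
    "tool-frame shift (cm) and turn (deg, about tool z) to TCP p with tool y along world angle yaw (mod pi)"
    M=R.from_rotvec(s["tool_rot"]).as_matrix()
    d=M.T@(np.asarray(p)-s["tcp_pos"])*100
    yy=M[:,1]; a=np.arctan2(yy[1],yy[0]); 
    t=None if yaw is None else -np.degrees((yaw-a+np.pi/2)%np.pi-np.pi/2)
    return d.round(2),t,np.degrees(a)
E
python3 - <<'E'
import numpy as np
from h import *
from plant import ctrl
W=np.load("pics/w1.npz")
P=lambda x,y,z:onz(W,210+x/5.4-.4,170+y/5.4-.4,z)
top=[P(*c,.048) for c in[(293,152),(88,302),(255,490),(450,347)]]
print(np.round(top,4),np.mean(top,0),[np.linalg.norm(top[i]-top[i-1]) for i in range(4)])
ft=[P(*c,.005) for c in[(65,247),(303,60),(495,297)]];print("foot ctr",(ft[0]+ft[2])/2,np.linalg.norm(ft[0]-ft[1]),np.linalg.norm(ft[2]-ft[1]))
a,b=P(158,425,.119),P(310,498,.119);d=b-a;print("far top edge",a,b,np.linalg.norm(d),"x dir deg",np.degrees(np.arctan2(d[1],d[0])))
a,b=P(205,338,.119),P(340,405,.119);d=b-a;print(np.linalg.norm(d),np.degrees(np.arctan2(d[1],d[0])))
s=ctrl.sense();k=np.mean(top,0);yaw=np.radians(0)
print(go(s,[k[0],k[1],.2],0))
from h import proj
T=np.load("pics/top0.npz");print("stand ctr in top px",proj(T,[k[0],k[1],.048]))
E
```

```text
[[ 0.4728 -0.0212  0.048 ]
 [ 0.4834 -0.0832  0.048 ]
 [ 0.5458 -0.0703  0.048 ]
 [ 0.5338 -0.0096  0.048 ]] [ 0.50892753 -0.04606473  0.048     ] [np.float64(0.06208419082567847), np.float64(0.06290259550554568), np.float64(0.06371322360397828), np.float64(0.06182852098479128)]
foot ctr [ 0.50881501 -0.04609796  0.005     ] 0.08190770665955736 0.08248673495696228
far top edge [ 0.49749315 -0.06138455  0.119     ] [ 0.52591146 -0.04123634  0.119     ] 0.034836053621940526 x dir deg 35.33614224468262
0.030657044170930865 34.99571317410918
(array([-7.  , -2.7 , 10.05]), np.float64(63.32480429554834), np.float64(63.32480429554834))
stand ctr in top px [214.99253654 208.06463681]
```

Sizes agree with the listed ones (block sides about 63 mm, foot about 82 mm). The stand centre is (0.509,-0.046) and the handle's x axis lies at 35°. I'll turn +118° about tool z to bring the fingers across the handle.

>>> arm_command(
  targets="-2.3 -0.9 2 0 1;-2.3 -0.9 2 0 1;-2.4 -0.9 2 0 1;0 0 0 7 1;0 0 0 7 1;0 0 0 7 1;0 0 0 7 1;0 0 0 7 1",
)

```text
time_s: 2.15
tcp_pos: [0.5089, -0.0437, 0.2409]
tool_rot: [-1.612, -2.695, -0.0]
force: [-0.2, -0.1, 0.1]
opening: 1.002
grasp_force: 0.0
```

>>> arm_command(
  targets="0 0 0 7 1;0 0 0 7 1;0 0 0 7 1;0 0 0 7 1;0 0 0 7 1;0 0 0 7 1;0 0 0 7 1;0 0 0 7 1",
)

```text
time_s: 2.82
tcp_pos: [0.5088, -0.0435, 0.2411]
tool_rot: [-2.688, -1.624, 0.0]
force: [-0.8, 0.4, 1.1]
opening: 1.004
grasp_force: 0.0
```

>>> arm_command(
  targets="0 0 0 7 1;0 0 0 7 1;0 0 0 7 1;0 0 0 6 1;0 0 0 0 0.5;0 0 0 0 0.5;0 0 0 0 0.5",
)

```text
time_s: 3.4
tcp_pos: [0.5091, -0.0446, 0.2412]
tool_rot: [-2.99, -0.962, 0.0]
force: [0.1, -0.2, -1.1]
opening: 0.747
grasp_force: 0.0
```

```bash
python3 - <<'E'
from plant import ctrl,cams
import cv2,numpy as np
from h import *
s=ctrl.sense();print(s["time_s"],s["tcp_pos"],s["q"],s["opening"])
print(go(s,[.509,-.046,.15],np.radians(125.2)))
f=cams.grab_frame("wrist");np.savez("pics/w2.npz",**f)
im=f["img"][...,::-1].copy()
for z in(.048,.12): cv2.drawMarker(im,tuple(proj(f,[.509,-.046,z]).astype(int)),(0,0,255),1,8)
cv2.imwrite("pics/w2.png",im)
E
```

```text
3.4 [ 0.50913682 -0.04460045  0.24119892] [-1.98517121e-01 -1.29384661e-03  1.44315499e+00  2.64879124e-04
  1.69999289e+00  7.50074361e-01] 0.7467755909070748
(array([-0.09,  0.11,  9.12]), np.float64(0.4516651128318983), np.float64(-54.34833488716808))
```

View pics/w2.png

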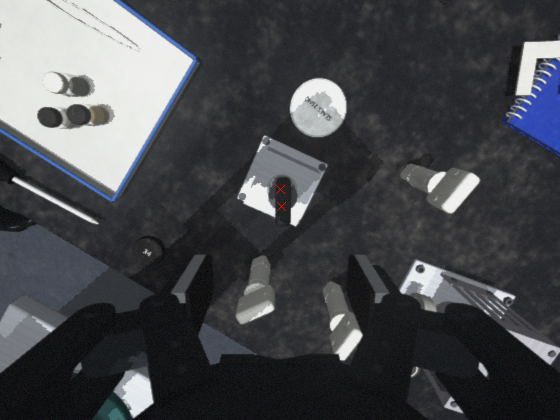

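The red markers (my stand-centre estimate at z=48 and 120 mm) lie on the handle at (281,190)/(281,206). The handle is vertical in the image, centred near column 283, so the yaw is right. White look-alikes are at (255,300) and (340,325). I'll check finger clearances against those.

```bash
python3 - <<'E'
import numpy as np
from h import *
from plant import ctrl
W=np.load("pics/w2.npz");s=ctrl.sense();M=R.from_rotvec(s["tool_rot"]).as_matrix()
for px in[(254,308),(345,340),(457,192),(283.5,203)]:
    p=onz(W,*px,.119);print(px,p.round(3),"in tool cm",(M.T@(p-[.509,-.046,.119])*100).round(1))
g=cv2.cvtColor(W["img"],cv2.COLOR_RGB2GRAY)[200:224:3,268:300];print(g)
E
```

```text
(254, 308) [ 0.412 -0.084  0.119] in tool cm [-10.   -2.6   0. ]
(345, 340) [ 0.435 -0.176  0.119] in tool cm [-13.6   6.3  -0. ]
(457, 192) [ 0.606 -0.161  0.119] in tool cm [ 1.2 15.  -0. ]
(283.5, 203) [ 0.512 -0.046  0.119] in tool cm [ 0.3  0.2 -0. ]
[[178 117 102 103 102 103 100  64  39  36  31  33  35  36  36  35  33  32
   38  38  33  34  38  53  54  57  59  60  88 153 165 164]
 [237 230 152 108 104 103  97  57  40  33  37  36  38  37  38  33  33  35
   38  36  35  33  34  53  58  60  81 157 226 237 235 235]
 [237 237 237 231 166 116 100  60  40  36  33  30  38  33  38  35  37  32
   37  34  37  36  36  57  92 184 229 238 239 239 239 239]
 [238 238 238 237 237 238 230 133  47  34  38  36  37  34  36  37  34  36
   37  36  34  29  90 223 237 240 239 239 239 238 239 239]
 [236 236 238 237 238 238 232 135  49  36  35  34  33  35  31  33  35  31
   31  32  34  35 104 225 238 240 238 239 239 240 239 238]
 [ 60  90 131 190 225 230 206 113  48  34  37  37  38  30  33  37  36  32
   37  35  33  34  94 223 238 241 239 239 239 240 239 239]
 [ 53  50  53  56  59  65  87  56  42  45  48  43  34  33  32  37  32  34
   34  32  33  38 103 224 238 239 238 239 240 238 239 235]
 [ 48  50  50  48  52  55  52  39  40  42  49  53  50  49  34  35  32  34
   31  29  32  38 107 225 238 238 239 238 238 233 177 109]]
```

>>> arm_command(
  targets="0 0.2 3 0 0.5;0 0 3 0 0.5;0 0 3 0 0.5;0 0 2.5 0 0.5;0 0 1.5 0 0.5;0 0 1.2 0 0.5;0 0 1.0 0 0.5;0 0 0 0 0.5",
)

```text
time_s: 4.12
tcp_pos: [0.5094, -0.047, 0.0873]
tool_rot: [-2.991, -0.956, 0.005]
force: [0.0, 0.8, -1.1]
opening: 0.751
grasp_force: 0.0
```

>>> arm_command(
  targets="0 0 0 0 0.5;0 0 0 0 -1;0 0 0 0 -1;0 0 0 0 -1;0 0 0 0 -1;0 0 0 0 -1;0 0 0 0 -1;0 0 0 0 -1",
)

```text
time_s: 4.78
tcp_pos: [0.5111, -0.0473, 0.0903]
tool_rot: [2.992, 0.956, 0.003]
force: [-0.6, 0.6, 4.2]
opening: 0.153
grasp_force: 59.0
```

>>> arm_command(
  targets="0 0 0 0 -1;0 0 0 0 -1;0 0 0 0 -1",
)

```text
time_s: 5.03
tcp_pos: [0.5111, -0.0473, 0.0903]
tool_rot: [2.992, 0.956, 0.002]
force: [-1.2, 0.8, 5.9]
opening: 0.156
grasp_force: 59.1
```

>>> arm_command(
  targets="0 0 -0.5 0 -1;0 0 -1 0 -1;0 0 -2 0 -1;0 0 -3 0 -1;0 0 -3 0 -1;0 0 -3 0 -1;0 0 -3 0 -1;0 0 0 0 -1",
)

```text
time_s: 5.7
tcp_pos: [0.5132, -0.0479, 0.2522]
tool_rot: [2.986, 0.954, 0.018]
force: [0.8, -0.6, -0.2]
opening: 0.151
grasp_force: 58.8
```

```bash
python3 - <<'E'
from plant import ctrl,cams
import cv2,numpy as np
from h import *
s=ctrl.sense();print(s["time_s"],s["tcp_pos"],s["q"],s["force"],s["wrist_torque"],s["tool_rot"])
print(go(s,[.491,-.338,s["tcp_pos"][2]],None))
E
```

```text
5.7 [ 0.51319045 -0.04790367  0.25216059] [-2.03089519e-01 -2.67256268e-03  1.42304798e+00 -3.27394573e-05
  1.70810494e+00  7.49401916e-01] [ 0.8187064  -0.60323432 -0.16492069] [ 0.03393549 -0.01862611  0.00572724] [2.98646    0.9538474  0.01789129]
(array([-18.62,  22.35,   0.05]), None, np.float64(-54.57646378705937))
```

>>> arm_command(
  targets="-2 2.4 0 0 -1;-2 2.4 0 0 -1;-2 2.4 0 0 -1;-2 2.4 0 0 -1;-2 2.4 0 0 -1;-2 2.4 0 0 -1;-2 2.4 0 0 -1;-2 2.4 0 0 -1",
)

```text
time_s: 6.37
tcp_pos: [0.4907, -0.2978, 0.2431]
tool_rot: [-2.991, -0.955, 0.002]
force: [1.0, 0.5, -1.5]
opening: 0.155
grasp_force: 58.9
```

>>> arm_command(
  targets="-1.3 1.6 0 0 -1;-1.3 1.6 0 0 -1;0 0 0 0 -1;0 0 0 0 -1;0 0 0 0 -1",
)

```text
time_s: 6.78
tcp_pos: [0.4886, -0.337, 0.2434]
tool_rot: [-2.991, -0.955, 0.001]
force: [-0.6, -0.1, -1.7]
opening: 0.155
grasp_force: 59.0
```

```bash
python3 - <<'E'
from plant import ctrl,cams
import cv2,numpy as np
from h import *
s=ctrl.sense();print(s["time_s"],s["tcp_pos"],s["q"],s["force"],s["tool_rot"])
p=s["tcp_pos"];print(go(s,[.491,-.338,p[2]],None))
cs=[]
for n in("scene","top"):
    f=cams.grab_frame(n);np.savez(f"pics/{n}2.npz",**f)
    u,v=proj(f,p-[0,0,.0843-.06]).astype(int);print(n,u,v)
    x,y=max(u-40,0),max(v-45,0);print(x,y)
    cs.append(cv2.resize(f["img"][y:y+120,x:x+80,::-1],(400,600),interpolation=cv2.INTER_CUBIC))
cv2.imwrite("pics/c3.png",np.hstack(cs))
E
```

```text
6.7833 [ 0.48859712 -0.33704523  0.24335535] [-6.99709197e-01  1.84431029e-01  1.23823223e+00  6.37335293e-04
  1.72103222e+00  2.52839586e-01] [-0.60589584 -0.14972608 -1.67072853] [-2.99062238e+00 -9.55246160e-01  9.21684848e-04]
(array([ 0.14,  0.22, -0.  ]), None, np.float64(-54.57159221759048))
scene 331 201
291 156
top 368 208
328 163
```

View pics/c3.png

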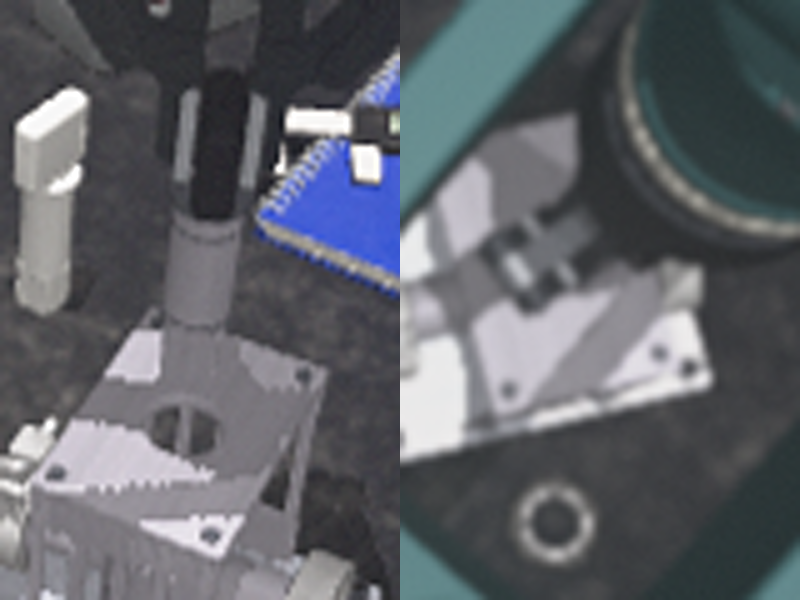

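The scene crop shows the key hanging over the guard, its shank axis at crop (197,320) and the opening at (184,432). The top view is hidden by the arm. I'll check the offset along tool x with the wrist view.

```bash
python3 - <<'E'
from plant import ctrl,cams
import cv2,numpy as np
from h import *
s=ctrl.sense();p=s["tcp_pos"]
S=np.load("pics/scene2.npz")
for z in(.159,.175,.2,.233,.238):print(z,((proj(S,[p[0],p[1],z])-[291,156])*5).round(0))
print("opening",onz(S,327.8,242.4,.12))
f=cams.grab_frame("wrist");np.savez("pics/w3.npz",**f)
for z in(.159,.2,.233):print("wrist",z,proj(f,[p[0],p[1],z]).round(0))
print("wrist opening",proj(f,[.491,-.338,.12]))
cv2.imwrite("pics/w3.png",f["img"][...,::-1])
E
```

```text
0.159 [184. 352.]
0.175 [189. 320.]
0.2 [195. 266.]
0.233 [204. 192.]
0.238 [206. 180.]
opening [ 0.48969953 -0.34018547  0.12      ]
wrist 0.159 [280. 218.]
wrist 0.2 [280. 237.]
wrist 0.233 [280. 259.]
wrist opening [282.56830805 203.5180446 ]
```

View pics/w3.png

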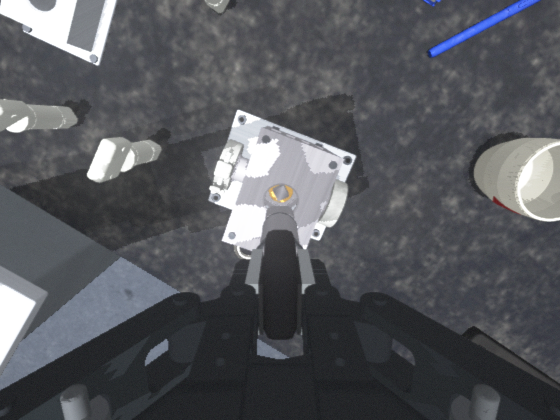

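The wrist view shows the key's shank pointing up the image from the pads, with its end near (280,212), just below the opening and its orange collar at about (281,195). I need a close crop.

```bash
python3 - <<'E'
import cv2,numpy as np
f=np.load("pics/w3.npz")
cv2.imwrite("pics/c4.png",cv2.convertScaleAbs(cv2.resize(f["img"][170:250,235:335,::-1],None,fx=7.5,fy=7.5,interpolation=cv2.INTER_CUBIC),alpha=1.4))
E
```

```text
(no output)
```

View pics/c4.png

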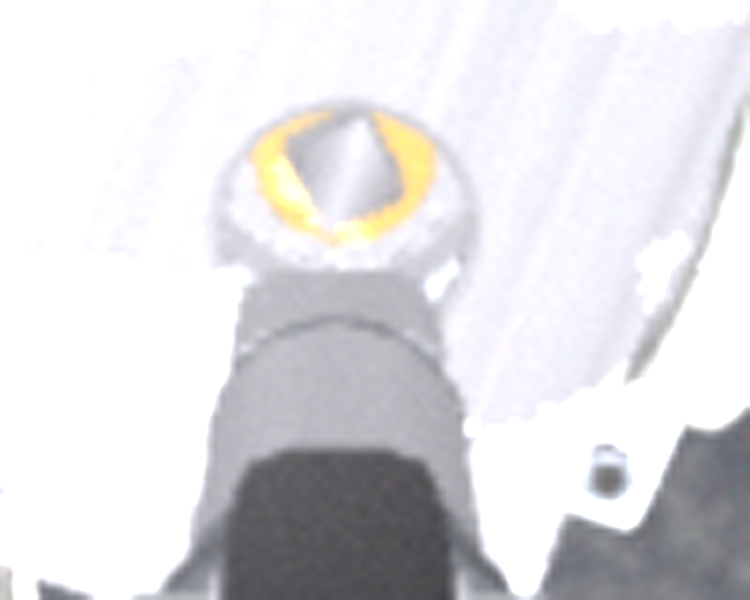

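The close crop shows the spindle's square with the orange collar through the opening. Its sides run at about 60° in the image, and the handle is vertical, so the key needs about 28° counter-clockwise. The opening spans cols 213–480 with its far rim at y=98, and the key's lower far rim is the arc at y=318.

```bash
python3 - <<'E'
import numpy as np
from h import *
from plant import ctrl
s=ctrl.sense();p=s["tcp_pos"];M=R.from_rotvec(s["tool_rot"]).as_matrix()
W=np.load("pics/w3.npz");S=np.load("pics/scene2.npz");print(W["mtx"][0,0],M[:,0].round(3),M[:,1].round(3))
P=lambda x,y,z:onz(W,235+x/7.5-.4,170+y/7.5-.4,z)
T=lambda q:(M.T@(q-p)*1000)[:2].round(1)
print("open far rim/left/right (tool mm)",T(P(346,98,.12)),T(P(213,215,.12)),T(P(480,215,.12)))
for z in(.150,.159,.165):print("key rim",z,T(P(340,318,z)),T(P(237,345,z)),T(P(440,345,z)))
c=[P(365,113,.09),P(288,152,.09),P(333,228,.09),P(405,185,.09)]
print("square",[T(q) for q in c],T(np.mean(c,0)))
for i in range(4):
    d=(M.T@(c[i]-c[i-1]))[:2]*1000;print(np.linalg.norm(d).round(1),np.degrees(np.arctan2(d[1],d[0])).round(0)%90)
o=onz(S,327.8-.4,242.4-.4,.12);print("scene open",T(o))
k=onz(S,291+197/5-.4,156+320/5-.4,.175);print("scene key axis at .175",T(k))
E
```

```text
315.37487889774917 [0.814 0.581 0.   ] [ 0.581 -0.814 -0.   ]
open far rim/left/right (tool mm) [19.1  0.8] [  5.5 -14.6] [ 5.4 16.2]
key rim 0.15 [1.7 0. ] [ -1.2 -10.7] [-1.2 10.4]
key rim 0.159 [4.3 0. ] [  1.5 -10.2] [ 1.5 10. ]
key rim 0.165 [6. 0.] [  3.3 -10. ] [3.3 9.8]
square [array([11.5,  3.3]), array([ 6.5, -6.5]), array([-3.5, -0.8]), array([2.2, 8.4])] [4.2 1.1]
10.7 61.0
11.0 63.0
11.5 60.0
10.8 59.0
scene open [-0.7  2.6]
scene key axis at .175 [1.  2.2]
```

Readings in tool axes: the opening and square centre lie about (2–4.5, 1) mm from the key, and the square sits 29° counter-clockwise of the key. I'll shift halfway, turn and lower to just above the plate, then look closer.

>>> arm_command(
  targets="0.3 0.1 0 0 -1;0 0 0 -7 -1;0 0 0 -7 -1;0 0 0 -7 -1;0 0 0 -7 -1;0 0 1.5 -1 -1;0 0 1.5 0 -1;0 0 0 0 -1",
)

```text
time_s: 7.6
tcp_pos: [0.491, -0.335, 0.2109]
tool_rot: [-2.652, -1.673, 0.003]
force: [-0.1, -0.3, -2.9]
opening: 0.155
grasp_force: 58.8
```

```bash
python3 - <<'E'
from plant import ctrl,cams
import cv2,numpy as np
from h import *
s=ctrl.sense();p=s["tcp_pos"];print(s["time_s"],p,s["q"],s["force"],s["tool_rot"])
M=R.from_rotvec(s["tool_rot"]).as_matrix();print(M[:,0].round(3))
cs=[]
for n in("wrist","scene"):
    f=cams.grab_frame(n);np.savez(f"pics/{n}4.npz",**f)
    x,y=(235,165) if n=="wrist" else (288,165)
    c=cv2.resize(f["img"][y:y+100,x:x+80,::-1],(400,500),interpolation=cv2.INTER_CUBIC)
    cs.append(cv2.convertScaleAbs(c,alpha=1.2))
    print(n,[((proj(f,[p[0],p[1],z])-[x,y])*5).round(0).tolist() for z in(.12,p[2]-.0843,p[2]-.0623,p[2]-.0103)])
cv2.imwrite("pics/c5.png",np.hstack(cs))
E
```

```text
7.6 [ 0.49101391 -0.3349864   0.21087792] [-6.94189693e-01  1.95153575e-01  1.28965686e+00  2.20093475e-04
  1.66287473e+00 -2.48904033e-01] [-0.12081037 -0.28681466 -2.87969214] [-2.65214652e+00 -1.67299584e+00  2.62209045e-03]
[0.431 0.902 0.002]
wrist [[225.0, 252.0], [225.0, 265.0], [224.0, 312.0], [222.0, 472.0]]
scene [[190.0, 378.0], [192.0, 366.0], [197.0, 323.0], [210.0, 215.0]]
```

View pics/c5.png

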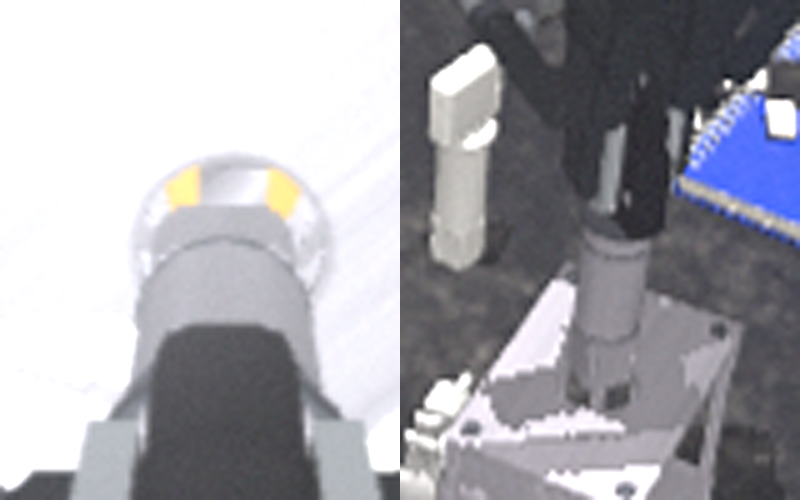

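The view shows the spindle's flats now parallel to the key's lower square section (spindle edges at cols 202 and 268, key flat at y=207). The opening spans about 133–331 with its far rim at y=150, so it lies about (+1.5..3, +1) mm from the key in tool axes. I'll shift by (2,1) mm and lower gently, feeling for the rim.

>>> arm_command(
  targets="0.2 0.1 0 0 -1;0 0 0.4 0 -1;0 0 0.2 0 -1;0 0 0.2 0 -1;0 0 0.1 0 -1;0 0 0 0 -1",
)

```text
time_s: 8.2
tcp_pos: [0.4935, -0.3353, 0.2049]
tool_rot: [-2.658, -1.674, 0.0]
force: [-0.3, -0.8, -1.4]
opening: 0.154
grasp_force: 59.0
```

>>> arm_command(
  targets="0 0 0 0 -1;0 0 0 0 -1",
)

```text
time_s: 8.37
tcp_pos: [0.4936, -0.3354, 0.2054]
tool_rot: [2.658, 1.674, 0.0]
force: [0.7, -0.4, -2.2]
opening: 0.152
grasp_force: 59.0
```

```bash
python3 - <<'E'
from plant import ctrl,cams
import cv2,numpy as np
from h import *
s=ctrl.sense();p=s["tcp_pos"];print(s["time_s"],p,s["force"],s["wrist_torque"],s["tool_rot"])
f=cams.grab_frame("wrist");np.savez("pics/wrist5.npz",**f)
g=cv2.cvtColor(f["img"],cv2.COLOR_RGB2GRAY);hsv=cv2.cvtColor(f["img"],cv2.COLOR_RGB2HSV)
print(proj(f,[p[0],p[1],.12]),proj(f,[p[0],p[1],p[2]-.0843]))
for r in(198,200,202,204,206):print(r,g[r,256:308])
print("col281",g[185:245,281]);print("col270",g[185:245,270])
E
```

```text
8.3667 [ 0.49362182 -0.33543472  0.20540762] [ 0.66388098 -0.36652838 -2.17427594] [ 0.01533578  0.00223732 -0.0160888 ] [2.65797655e+00 1.67446666e+00 2.84719630e-04]
[279.40602052 217.35450798] [279.40586504 217.78783397]
198 [249 239 237 226 235 255 255 255 255 255 255 245 220 218 216 208 203 197
 192 187 189 186 186 189 193 195 206 207 211 214 216 215 213 214 210 212
 211 214 214 213 213 214 214 213 213 215 215 213 210 206 206 209]
200 [221 220 222 222 220 230 255 255 249 238 230 204 194 192 188 171 162 160
 167 170 172 174 174 173 175 173 175 176 179 185 187 196 204 210 212 215
 213 212 212 213 214 214 217 214 213 211 207 206 208 211 214 215]
202 [222 220 219 219 219 216 216 208 198 196 202 208 206 208 190 167 163 163
 168 175 179 185 189 192 196 202 206 211 212 207 207 199 193 187 193 209
 213 210 212 214 214 212 211 211 209 209 207 212 215 215 214 214]
204 [218 218 219 218 216 205 198 192 201 206 209 210 211 208 193 173 169 174
 179 180 186 189 195 198 206 212 216 214 206 206 204 205 203 200 193 186
 192 209 214 214 213 209 208 210 211 214 216 217 215 210 210 206]
206 [220 220 218 212 201 197 204 212 207 205 205 206 209 206 187 170 166 169
 166 165 169 169 170 170 170 169 171 168 167 170 168 169 174 199 200 193
 193 186 192 205 207 210 214 215 213 215 211 210 208 207 208 205]
col281 [218 217 217 220 221 219 219 218 219 215 216 217 213 195 184 173 192 202
 208 212 212 169 162 159 159 160 159 143 144 158 163 163 160 162 160 161
 160 159 159 156 157 158 159 156 135  90  79  78  74  72  73  74  74  76
  74  72  70  69  70  70]
col270 [255 255 255 255 242 225 224 223 219 219 220 217 219 216 198 188 189 190
 192 193 194 187 173 168 166 165 163 166 165 173 148 161 161 165 162 162
 164 161 161 163 164 163 163 162 161 155 103  83  81  80  80  81  79  77
  79  76  75  76  78  74]
```

The settled wrist picture's rim edges put the opening centre at col 277, row 216.8, and the key axis at (279.5, 217). That calls for −1.8 mm along tool y and about 0 along x.

>>> arm_command(
  targets="0 -0.18 0 0 -1;0 0 0 0 -1;0 0 0 0 -1;0 0 0 0 -1",
)

```text
time_s: 8.75
tcp_pos: [0.492, -0.3346, 0.2054]
tool_rot: [2.658, 1.675, 0.0]
force: [-0.4, 0.3, -1.4]
opening: 0.151
grasp_force: 59.0
```

```bash
cat > see.py <<'E'
from plant import ctrl,cams
from h import *
s=ctrl.sense();p=s["tcp_pos"];print(s["time_s"],p.round(4),"F",s["force"].round(1),"T",s["wrist_torque"].round(3))
f=cams.grab_frame("wrist");g=cv2.cvtColor(f["img"],cv2.COLOR_RGB2GRAY)
print(proj(f,[p[0],p[1],.12]),proj(f,[p[0],p[1],p[2]-.0843]))
for r in(200,202,204,206,208):print(r,g[r,256:304])
print(g[190:215,277])
E
python3 see.py
```

```text
8.75 [ 0.492  -0.3346  0.2054] F [-0.4  0.3 -1.4] T [-0.056 -0.027  0.004]
[279.413482   217.37498644] [279.41335082 217.78747747]
200 [219 218 221 221 223 239 237 224 220 219 217 217 215 208 197 190 190 173
 170 172 172 172 173 175 174 173 171 173 173 176 180 185 185 190 200 208
 211 212 212 212 213 211 211 215 212 213 213 213]
202 [220 222 223 223 222 219 220 220 216 214 206 197 195 201 207 206 198 170
 163 162 168 177 183 185 190 190 194 198 202 212 215 210 205 199 188 187
 189 207 211 212 213 215 215 215 214 210 209 208]
204 [221 222 220 220 220 219 218 215 207 197 198 205 209 209 210 210 200 174
 170 174 179 181 185 187 191 196 202 207 216 213 209 206 206 207 204 200
 196 187 187 201 211 215 213 210 209 206 209 211]
206 [219 219 219 217 217 216 209 198 199 210 209 206 207 206 191 178 175 169
 167 169 167 168 169 167 170 169 170 169 168 167 168 170 171 195 201 202
 203 195 193 185 189 202 207 207 210 213 216 218]
208 [219 217 219 219 218 204 194 204 212 214 210 189 174 169 166 167 167 166
 163 163 163 166 167 165 162 163 159 160 157 159 159 159 161 163 166 181
 204 210 212 210 193 185 199 212 216 213 211 211]
[219 219 216 219 220 220 221 218 196 178 172 183 177 178 181 183 168 168
 166 165 164 160 143 144 158]
```

Aligned (rim centred at col 279.4, same as the key axis). Lowering through the plate.

>>> arm_command(
  targets="0 0 0.2 0 -1;0 0 0.2 0 -1;0 0 0.2 0 -1;0 0 0 0 -1;0 0 0 0 -1",
)

```text
time_s: 9.22
tcp_pos: [0.4919, -0.3345, 0.1989]
tool_rot: [-2.657, -1.674, 0.0]
force: [0.7, -0.6, -1.8]
opening: 0.155
grasp_force: 59.0
```

>>> arm_command(
  targets="0 0 0.3 0 -1;0 0 0.3 0 -1;0 0 0.3 0 -1;0 0 0.3 0 -1;0 0 0 0 -1;0 0 0 0 -1",
)

```text
time_s: 9.72
tcp_pos: [0.4918, -0.3344, 0.1868]
tool_rot: [-2.657, -1.674, 0.0]
force: [-0.3, -0.2, -1.3]
opening: 0.153
grasp_force: 59.0
```

>>> arm_command(
  targets="0 0 0.2 0 -1;0 0 0.2 0 -1;0 0 0.2 0 -1;0 0 0.1 0 -1;0 0 0 0 -1;0 0 0 0 -1",
)

```text
time_s: 10.22
tcp_pos: [0.4919, -0.3345, 0.1801]
tool_rot: [-2.658, -1.675, -0.0]
force: [0.7, -0.4, -1.7]
opening: 0.152
grasp_force: 59.0
```

>>> arm_command(
  targets="0 0 0.1 0 -1;0 0 0.1 0 -1;0 0 0.1 0 -1;0 0 0 0 -1;0 0 0 0 -1",
)

```text
time_s: 10.63
tcp_pos: [0.4919, -0.3345, 0.1772]
tool_rot: [-2.658, -1.675, -0.0]
force: [0.1, -0.3, -0.7]
opening: 0.152
grasp_force: 59.0
```

>>> arm_command(
  targets="0 0 0.1 0 -1;0 0 0.1 0 -1;0 0 0 0 -1;0 0 0 0 -1",
)

```text
time_s: 10.97
tcp_pos: [0.4919, -0.3345, 0.1752]
tool_rot: [-2.658, -1.675, -0.0]
force: [-0.5, -0.3, -1.4]
opening: 0.158
grasp_force: 59.0
```

>>> arm_command(
  targets="0 0 0.1 0 -1;0 0 0.1 0 -1;0 0 0.1 0 -1;0 0 0 0 -1;0 0 0 0 -1",
)

```text
time_s: 11.38
tcp_pos: [0.4919, -0.3345, 0.1721]
tool_rot: [-2.658, -1.675, 0.0]
force: [0.8, 0.1, -1.6]
opening: 0.155
grasp_force: 59.0
```

>>> arm_command(
  targets="0 0 0.1 0 -1;0 0 0.1 0 -1;0 0 0.1 0 -1;0 0 0 0 -1;0 0 0 0 -1",
)

```text
time_s: 11.8
tcp_pos: [0.4919, -0.3345, 0.1691]
tool_rot: [-2.658, -1.674, 0.0]
force: [-0.1, -0.5, -1.2]
opening: 0.151
grasp_force: 59.0
```

>>> arm_command(
  targets="0 0 0.1 0 -1;0 0 0.1 0 -1;0 0 0.1 0 -1;0 0 0.1 0 -1;0 0 0 0 -1;0 0 0 0 -1",
)

```text
time_s: 12.3
tcp_pos: [0.4919, -0.3345, 0.1651]
tool_rot: [-2.658, -1.675, -0.0]
force: [0.1, 0.0, -0.5]
opening: 0.152
grasp_force: 59.0
```

```bash
python3 -c "
from plant import ctrl
s=ctrl.sense();print(s['tcp_pos'],s['force'],s['wrist_torque'],s['q'])"
```

```text
[ 0.49193022 -0.33451883  0.1651378 ] [ 0.05424098  0.02614946 -0.54700653] [ 0.00166414 -0.03986763  0.02045003] [-6.92540935e-01  2.08071312e-01  1.36528230e+00  1.24560749e-04
  1.56855100e+00 -2.46194005e-01]
```

Seated with no contact force: the key's lower face is about 14 mm below the spindle top. Next I turn clockwise in small steps and watch the torque.

```bash
cat > t.py <<'E'
from plant import ctrl
from h import *
s=ctrl.sense();M=R.from_rotvec(s["tool_rot"]).as_matrix()
print(round(s["time_s"],2),"yaw %.2f"%np.degrees(np.arctan2(M[1,1],M[0,1])),"F",s["force"].round(1),"Tz",s["wrist_torque"].round(3),"q6 %.3f"%s["q"][5],s["joint_efforts"][5].round(3),s["tcp_pos"].round(4))
E
python3 t.py
```

```text
12.3 yaw -25.57 F [ 0.1  0.  -0.5] Tz [ 0.002 -0.04   0.02 ] q6 -0.246 0.0 [ 0.4919 -0.3345  0.1651]
```

>>> arm_command(
  targets="0 0 0 3 -1;0 0 0 3 -1;0 0 0 3 -1;0 0 0 3 -1",
)

```text
time_s: 12.63
tcp_pos: [0.4922, -0.3346, 0.1654]
tool_rot: [2.82, 1.384, 0.001]
force: [1.0, -0.3, -2.2]
opening: 0.159
grasp_force: 59.0
```

```bash
python3 t.py
```

```text
12.63 yaw -37.72 F [ 1.  -0.3 -2.2] Tz [-0.038 -0.188  0.014] q6 -0.034 -0.512 [ 0.4922 -0.3346  0.1654]
```

>>> arm_command(
  targets="0 0 0 2 -1;0 0 0 2 -1;0 0 0 2 -1",
)

```text
time_s: 12.88
tcp_pos: [0.4923, -0.3348, 0.1654]
tool_rot: [2.888, 1.236, 0.001]
force: [0.8, 0.3, -1.7]
opening: 0.155
grasp_force: 59.0
```

```bash
python3 t.py
```

```text
12.88 yaw -43.66 F [ 0.8  0.3 -1.7] Tz [-0.115 -0.145  0.088] q6 0.070 -0.27 [ 0.4923 -0.3348  0.1654]
```

>>> arm_command(
  targets="0 0 0 2 -1;0 0 0 2 -1;0 0 0 2 -1",
)

```text
time_s: 13.13
tcp_pos: [0.4923, -0.3349, 0.1655]
tool_rot: [2.948, 1.083, 0.001]
force: [0.8, -1.0, -2.0]
opening: 0.151
grasp_force: 59.0
```

```bash
python3 t.py
```

```text
13.13 yaw -49.66 F [ 0.8 -1.  -2. ] Tz [-0.148 -0.17   0.08 ] q6 0.174 -0.271 [ 0.4923 -0.3349  0.1655]
```

Running torque felt (about 0.065 after bias). Continuing in small steps.

>>> arm_command(
  targets="0 0 0 2 -1;0 0 0 2 -1",
)

```text
time_s: 13.3
tcp_pos: [0.4924, -0.3349, 0.1655]
tool_rot: [2.984, 0.979, 0.001]
force: [1.6, -1.2, -1.8]
opening: 0.153
grasp_force: 58.9
```

```bash
python3 t.py
```

```text
13.3 yaw -53.66 F [ 1.6 -1.2 -1.8] Tz [-0.178 -0.191  0.061] q6 0.244 -0.271 [ 0.4924 -0.3349  0.1655]
```

>>> arm_command(
  targets="0 0 0 2 -1;0 0 0 2 -1",
)

```text
time_s: 13.47
tcp_pos: [0.4924, -0.335, 0.1655]
tool_rot: [3.016, 0.874, 0.001]
force: [1.6, -1.4, -2.4]
opening: 0.151
grasp_force: 58.9
```

```bash
python3 t.py
```

```text
13.47 yaw -57.66 F [ 1.6 -1.4 -2.4] Tz [-0.216 -0.214  0.045] q6 0.314 -0.271 [ 0.4924 -0.335   0.1655]
```

>>> arm_command(
  targets="0 0 0 2 -1;0 0 0 1 -1",
)

```text
time_s: 13.63
tcp_pos: [0.4924, -0.335, 0.1655]
tool_rot: [3.038, 0.796, 0.001]
force: [1.3, -1.4, -2.5]
opening: 0.154
grasp_force: 58.9
```

```bash
python3 t.py
```

```text
13.63 yaw -60.64 F [ 1.3 -1.4 -2.5] Tz [-0.229 -0.296  0.045] q6 0.366 0.017 [ 0.4924 -0.335   0.1655]
```

>>> arm_command(
  targets="0 0 0 2 -1;0 0 0 2 -1",
)

```text
time_s: 13.8
tcp_pos: [0.4924, -0.3351, 0.1655]
tool_rot: [3.064, 0.689, 0.001]
force: [0.9, -1.9, -2.1]
opening: 0.152
grasp_force: 58.9
```

```bash
python3 t.py
```

```text
13.8 yaw -64.65 F [ 0.9 -1.9 -2.1] Tz [-0.29  -0.227  0.08 ] q6 0.436 -0.266 [ 0.4924 -0.3351  0.1655]
```

>>> arm_command(
  targets="0 0 0 2 -1;0 0 0 1 -1",
)

```text
time_s: 13.97
tcp_pos: [0.4923, -0.3351, 0.1655]
tool_rot: [3.081, 0.609, 0.001]
force: [-0.3, -2.3, -3.1]
opening: 0.154
grasp_force: 58.9
```

```bash
python3 t.py
```

```text
13.97 yaw -67.63 F [-0.3 -2.3 -3.1] Tz [-0.437 -0.329  0.078] q6 0.488 0.063 [ 0.4923 -0.3351  0.1655]
```

>>> arm_command(
  targets="0 0 0 2 -1;0 0 0 1 -1",
)

```text
time_s: 14.13
tcp_pos: [0.4923, -0.3351, 0.1655]
tool_rot: [3.095, 0.528, 0.001]
force: [1.0, -1.5, -2.8]
opening: 0.152
grasp_force: 58.9
```

```bash
python3 t.py
```

```text
14.13 yaw -70.63 F [ 1.  -1.5 -2.8] Tz [-0.475 -0.272  0.127] q6 0.540 0.071 [ 0.4923 -0.3351  0.1655]
```

Torque is climbing. From here, 1–2° steps.

>>> arm_command(
  targets="0 0 0 1 -1;0 0 0 0.5 -1",
)

```text
time_s: 14.3
tcp_pos: [0.4922, -0.3351, 0.1655]
tool_rot: [3.102, 0.488, 0.001]
force: [1.0, -3.4, -2.5]
opening: 0.154
grasp_force: 58.8
```

```bash
python3 t.py
```

```text
14.3 yaw -72.11 F [ 1.  -3.4 -2.5] Tz [-0.578 -0.377  0.112] q6 0.566 0.1 [ 0.4922 -0.3351  0.1655]
```

>>> arm_command(
  targets="0 0 0 0 -1",
)

```text
time_s: 14.38
tcp_pos: [0.4922, -0.3351, 0.1655]
tool_rot: [3.102, 0.489, 0.001]
force: [1.4, -2.5, -2.7]
opening: 0.153
grasp_force: 58.8
```

```bash
python3 t.py
```

```text
14.38 yaw -72.08 F [ 1.4 -2.5 -2.7] Tz [-0.649 -0.417  0.134] q6 0.565 0.193 [ 0.4922 -0.3351  0.1655]
```

>>> arm_command(
  targets="0 0 0 0 -1",
)

```text
time_s: 14.47
tcp_pos: [0.4922, -0.335, 0.1655]
tool_rot: [3.102, 0.49, 0.001]
force: [1.4, -3.7, -3.0]
opening: 0.153
grasp_force: 58.8
```

```bash
python3 t.py
```

```text
14.47 yaw -72.06 F [ 1.4 -3.7 -3. ] Tz [-0.686 -0.466  0.118] q6 0.565 0.134 [ 0.4922 -0.335   0.1655]
```

>>> arm_command(
  targets="0 0 0 1 -1;0 0 0 0.5 -1",
)

```text
time_s: 14.63
tcp_pos: [0.4922, -0.335, 0.1655]
tool_rot: [3.109, 0.447, 0.001]
force: [0.9, -3.2, -2.5]
opening: 0.15
grasp_force: 58.9
```

```bash
python3 t.py
```

```text
14.63 yaw -73.64 F [ 0.9 -3.2 -2.5] Tz [-0.797 -0.421  0.167] q6 0.593 0.118 [ 0.4922 -0.335   0.1655]
```

>>> arm_command(
  targets="0 0 0 0 -1",
)

```text
time_s: 14.72
tcp_pos: [0.4921, -0.3349, 0.1655]
tool_rot: [3.109, 0.448, 0.001]
force: [1.8, -4.8, -2.1]
opening: 0.154
grasp_force: 58.9
```

```bash
python3 t.py
```

```text
14.72 yaw -73.60 F [ 1.8 -4.8 -2.1] Tz [-0.841 -0.49   0.176] q6 0.592 0.222 [ 0.4921 -0.3349  0.1655]
```

>>> arm_command(
  targets="0 0 0 0 -1;0 0 0 0 -1",
)

```text
time_s: 14.88
tcp_pos: [0.4922, -0.3349, 0.1655]
tool_rot: [3.109, 0.449, 0.001]
force: [2.7, -3.3, -2.2]
opening: 0.151
grasp_force: 58.9
```

```bash
python3 t.py
```

```text
14.88 yaw -73.58 F [ 2.7 -3.3 -2.2] Tz [-0.919 -0.488  0.196] q6 0.592 0.153 [ 0.4922 -0.3349  0.1655]
```

Torque is now about 0.17 N m: firmly shut. I'll back off within the play, check the torque is gone, and lift.

>>> arm_command(
  targets="0 0 0 -2 -1;0 0 0 -2 -1;0 0 0 -2 -1;0 0 0 -2 -1;0 0 0 -1 -1;0 0 0 0 -1;0 0 0 0 -1",
)

```text
time_s: 15.47
tcp_pos: [0.4919, -0.3346, 0.1655]
tool_rot: [-3.065, -0.69, 0.0]
force: [2.0, -2.9, -0.3]
opening: 0.154
grasp_force: 59.1
```

```bash
python3 t.py
```

```text
15.47 yaw -64.62 F [ 2.  -2.9 -0.3] Tz [-0.76  -0.224 -0.005] q6 0.435 -0.006 [ 0.4919 -0.3346  0.1655]
```

>>> arm_command(
  targets="0 0 -0.3 0 -1;0 0 -0.4 0 -1;0 0 -0.5 0 -1;0 0 -0.5 0 -1;0 0 0 0 -1",
)

```text
time_s: 15.88
tcp_pos: [0.4921, -0.3339, 0.184]
tool_rot: [-3.064, -0.692, -0.002]
force: [0.6, -0.2, -1.0]
opening: 0.154
grasp_force: 59.1
```

>>> arm_command(
  targets="0 0 -0.7 0 -1;0 0 -1 0 -1;0 0 -1 0 -1;0 0 -1.5 0 -1;0 0 -2 0 -1;0 0 0 0 -1;0 0 0 0 -1;0 0 0 0 -1",
)

```text
time_s: 16.55
tcp_pos: [0.4918, -0.3344, 0.2439]
tool_rot: [-3.064, -0.691, 0.0]
force: [0.2, -0.7, -1.8]
opening: 0.154
grasp_force: 59.2
```

```bash
python3 t.py; python3 - <<'E'
from plant import ctrl,cams
from h import *
s=ctrl.sense();p=s["tcp_pos"]
print(go(s,[.5111,-.0473,p[2]],None))
M=R.from_rotvec(s["tool_rot"]).as_matrix();print(M.round(3))
f=cams.grab_frame("wrist");np.savez("pics/w6.npz",**f)
g=cv2.cvtColor(f["img"],cv2.COLOR_RGB2GRAY)
print(proj(f,[p[0],p[1],p[2]-.0843]),g[190:240:2,260:302:2])
E
```

```text
16.55 yaw -64.57 F [ 0.2 -0.7 -1.8] Tz [ 0.023 -0.002 -0.015] q6 0.435 0.0 [ 0.4918 -0.3344  0.2439]
(array([ 1.407e+01, -2.510e+01,  1.000e-02]), None, np.float64(-64.57285528736504))
[[ 0.903  0.429 -0.   ]
 [ 0.429 -0.903  0.   ]
 [-0.    -0.001 -1.   ]]
[279.99802965 217.89180535] [[140 138 137 139 138 125 142 150 104 104 104  98 117 118 129 117 128 132
  136 133 138]
 [140 138 137 139 128 179 229 162  98 107 116 122 133 128 134 130 118 124
  138 135 136]
 [139 137 138 131 130 220 230 173 105 111 119 130 135 128 132 136 132 115
  132 137 137]
 [141 138 136 125 135 209 228 197 113 116 126 134 131 120 130 132 131 135
  118 137 138]
 [139 137 127 136 138 134 154 216 119 124 130 127 120 114 131 133 137 141
  124 134 140]
 [135 136 123 136 135 135 137 214 157 130 131 119 109  99 127 130 133 133
  126 123 138]
 [140 136 147 126 133 135 134 137 220 147 134 125 127 158 127 134 136 129
  118 122 139]
 [227 235 162 119 123 136 135 133 154 147 143 203 212 153 134 138 130 121
  116 122 135]
 [242 240 163 115 114 111 109 107 108 106 105 106 106 106 107 127 118 114
  116 122 138]
 [242 241 189
[... 711 characters left out ...]
6  97 101 104 102  99 102 101 100 104 100  98  97  97  98  95
  154 235 166]
 [240 148  95  97 101 103 101 102 101  99 100 100 100  97  99  98  96  92
  105 234 168]
 [240 147  95 101 101 103 102  99  98  99 100 100  99  98  96  95  96  96
   94 159 171]
 [237 136  97  97  99  98  61  57  56  52  52  52  55  52  78  94  96  94
   96 162 169]
 [236 122  95  97  59  49  45  45  44  44  49  45  47  45  41  44  84  95
   94 157 170]
 [234 107  97  86  46  40  46  44  40  43  47  43  43  41  44  44  50  93
   91 153 172]
 [216  98  97  63  45  44  44  46  46  41  44  45  41  42  46  43  46  90
   91 124 172]
 [189 100  83  50  44  43  43  44  41  43  43  43  41  42  39  36  42  53
   88 111 169]]
```

>>> arm_command(
  targets="1 -1.8 0 0 -1;2 -3.6 0 0 -1;2 -3.6 0 0 -1;2 -3.6 0 0 -1;2 -3.6 0 0 -1;2 -3.6 0 0 -1;2 -3.6 0 0 -1;1 -1.8 0 0 -1",
)

```text
time_s: 17.27
tcp_pos: [0.5092, -0.0424, 0.2429]
tool_rot: [-3.06, -0.696, 0.003]
force: [1.0, -0.8, -1.0]
opening: 0.155
grasp_force: 59.3
```

>>> arm_command(
  targets="0 0 2 0 -1;0 0 2 0 -1;0 0 2 0 -1;0 0 2 0 -1;0 0 1.5 0 -1;0 0 0 0 -1;0 0 0 0 -1;0 0 0 0 -1",
)

```text
time_s: 17.93
tcp_pos: [0.5104, -0.047, 0.1498]
tool_rot: [3.065, 0.691, 0.001]
force: [0.5, -0.3, -1.2]
opening: 0.156
grasp_force: 59.1
```

```bash
python3 t.py; python3 - <<'E'
from plant import ctrl,cams
from h import *
s=ctrl.sense();p=s["tcp_pos"]
f=cams.grab_frame("wrist");np.savez("pics/w7.npz",**f)
g=cv2.cvtColor(f["img"],cv2.COLOR_RGB2GRAY)
print(proj(f,[p[0],p[1],p[2]-.0843]),proj(f,[p[0],p[1],.048]),proj(f,[.5095,-.0463,.048]))
for r in range(190,222,2):print(r,g[r,254:308:1])
E
```

```text
17.93 yaw -64.58 F [ 0.5 -0.3 -1.2] Tz [-0.025 -0.015  0.037] q6 0.925 0.0 [ 0.5104 -0.047   0.1498]
[279.9002294  217.97267963] [279.87686078 211.56092992] [278.64157975 212.24544492]
190 [126 126 128 127 129 130 130 128 128 129 129 127 130 130 129 131 130 133
 132 130 132 131 131 130 132 130 129 128 129 127 127 126 126 126 130 132
 130 130 129 129 131 131 130 130 130 131 133 130 131 133 131 132 130 134]
192 [125 127 127 125 129 127 124 129 128 128 126 127 130 129 127 129 131 128
 128 127 127 128 120 119 116 120 125 121 124 126 128 130 130 131 126 127
 126 127 128 126 128 128 126 128 130 129 130 131 129 134 130 130 131 131]
194 [131 129 126 131 127 131 127 128 127 128 128 128 128 128 127 125 119 108
 107 111 106 110 116 117 118 121 119 113 112 110 106 105 106 112 123 128
 131 130 134 129 130 131 131 129 129 128 126 127 127 131 129 129 128 131]
196 [132 134 131 132 132 130 131 129 129 129 130 128 121 112 112 128 167 144
 133 131 131 132 132 131 131 132 132 130 130 129 129 131 128 121 117 107
 107 117 125 130 130 132 131 131 133 131 131 131 129 129 129 128 127 127]
198 [130 129 129 13
[... 1968 characters left out ...]
127 129 129 130 128 130 128]
216 [241 242 241 242 239 220 165 164 136  97  88  81  87  97  87  79  77  81
  82  83  81  80  78  79  79  78  80  81  80  80  81  80  80  77  76  72
  73  83  85  82  84  87 104 114 118 124 129 131 133 127 130 127 129 127]
218 [240 239 239 240 240 237 199 171 159 122  92  85  72  67  77  80  79  82
  81  82  81  79  78  75  79  80  78  79  82  79  81  84  82  80  81  78
  74  68  65  69  86  99 113 116 120 130 128 129 131 131 129 128 129 128]
220 [240 240 241 241 240 239 235 176 169 162 105  75  77  78  77  81  79  82
  79  82  77  81  80  79  79  80  78  80  80  80  77  79  81  79  76  78
  77  76  75  73  76 109 118 119 125 127 130 128 131 131 131 134 131 131]
```

The bore rim fits at (279.2, 210), against the key axis at (279.9, 211.6) at that height. I'll shift (+0.7, −0.4) mm and lower.

>>> arm_command(
  targets="0.07 -0.04 0 0 -1;0 0 0.5 0 -1;0 0 0.5 0 -1;0 0 0.3 0 -1;0 0 0.3 0 -1;0 0 0.3 0 -1;0 0 0 0 -1;0 0 0 0 -1",
)

```text
time_s: 18.65
tcp_pos: [0.5105, -0.0462, 0.13]
tool_rot: [-3.064, -0.691, 0.001]
force: [-0.9, 0.1, -1.0]
opening: 0.152
grasp_force: 59.2
```

>>> arm_command(
  targets="0 0 0.3 0 -1;0 0 0.3 0 -1;0 0 0.3 0 -1;0 0 0.3 0 -1;0 0 0 0 -1",
)

```text
time_s: 19.07
tcp_pos: [0.5101, -0.0461, 0.1173]
tool_rot: [-3.064, -0.691, 0.002]
force: [-0.4, -0.2, -2.5]
opening: 0.149
grasp_force: 59.2
```

>>> arm_command(
  targets="0 0 0.4 0 -1;0 0 0.4 0 -1;0 0 0.4 0 -1;0 0 0.4 0 -1;0 0 0.3 0 -1;0 0 0.3 0 -1;0 0 0 0 -1;0 0 0 0 -1",
)

```text
time_s: 19.73
tcp_pos: [0.5106, -0.0462, 0.0961]
tool_rot: [-3.064, -0.691, 0.001]
force: [0.4, 0.6, -0.8]
opening: 0.156
grasp_force: 59.2
```

>>> arm_command(
  targets="0 0 0.1 0 -1;0 0 0.1 0 -1;0 0 0.1 0 -1;0 0 0 0 -1;0 0 0 0 -1",
)

```text
time_s: 20.15
tcp_pos: [0.5107, -0.0462, 0.0933]
tool_rot: [-3.065, -0.691, -0.0]
force: [-0.4, 0.3, -0.8]
opening: 0.151
grasp_force: 59.2
```

>>> arm_command(
  targets="0 0 0.1 0 -1;0 0 0.1 0 -1;0 0 0 0 -1;0 0 0 0 -1",
)

```text
time_s: 20.48
tcp_pos: [0.5106, -0.0462, 0.0912]
tool_rot: [-3.064, -0.691, 0.0]
force: [-0.3, 0.4, -0.7]
opening: 0.15
grasp_force: 59.2
```

>>> arm_command(
  targets="0 0 0.05 0 -1;0 0 0.05 0 -1;0 0 0 0 -1;0 0 0 0 -1",
)

```text
time_s: 20.82
tcp_pos: [0.5107, -0.0462, 0.0904]
tool_rot: [-3.065, -0.691, -0.0]
force: [-0.0, -0.7, -2.1]
opening: 0.15
grasp_force: 59.4
```

>>> arm_command(
  targets="0 0 0.1 0 -1;0 0 0 0 -1;0 0 0 0 -1",
)

```text
time_s: 21.07
tcp_pos: [0.5109, -0.0462, 0.0903]
tool_rot: [3.064, 0.691, 0.001]
force: [-2.2, 0.2, 4.6]
opening: 0.152
grasp_force: 60.1
```

>>> arm_command(
  targets="0 0 0.1 0 -1;0 0 0 0 -1;0 0 0 0 -1",
)

```text
time_s: 21.32
tcp_pos: [0.5111, -0.0462, 0.0903]
tool_rot: [3.064, 0.691, 0.002]
force: [-3.3, 0.8, 9.4]
opening: 0.153
grasp_force: 60.9
```

Bottomed at exactly the original height (0.0903). I'll relieve the press by 2 mm and open just enough, keeping clear of the neighbours.

>>> arm_command(
  targets="0 0 -0.2 0 -1;0 0 0 0 -0.4;0 0 0 0 0;0 0 0 0 0.3;0 0 0 0 0.3;0 0 0 0 0.3;0 0 0 0 0.3;0 0 0 0 0.3",
)

```text
time_s: 21.98
tcp_pos: [0.5107, -0.0462, 0.0902]
tool_rot: [-3.064, -0.691, 0.0]
force: [1.0, -0.6, -0.3]
opening: 0.649
grasp_force: 0.0
```

>>> arm_command(
  targets="0 0 -1 0 0.3;0 0 -2 0 0.3;0 0 -3 0 0.3;0 0 -3 0 0.3;0 0 -3 0 0.3;0 0 -3 0 0.3;0 0 0 0 0.3;0 0 0 0 0.3",
)

```text
time_s: 22.65
tcp_pos: [0.5119, -0.0465, 0.2439]
tool_rot: [3.062, 0.691, 0.01]
force: [-0.7, 0.2, -0.2]
opening: 0.653
grasp_force: 0.0
```

```bash
python3 t.py; python3 - <<'E'
from plant import cams
from h import *
f=cams.grab_frame("scene");S=np.load("pics/scene0.npz")
for n,F in(("before",S["img"]),("after",f["img"])):
    h=cv2.cvtColor(F,cv2.COLOR_RGB2GRAY)[165:195,222:246]<45
    y,x=np.nonzero(h);print(n,h.sum(),x.mean()+222,y.mean()+165,y.min()+165)
d=cv2.absdiff(S["img"],f["img"]).max(2)
for n,(x,y,w,hh) in dict(tin=(243,175,30,25),ring=(285,305,25,20),la1=(195,200,25,50),la2=(240,215,20,52),la3=(290,172,22,50)).items():print(n,(d[y:y+hh,x:x+w]>60).mean().round(3))
E
```

```text
22.65 yaw -64.57 F [-0.7  0.2 -0.2] Tz [-0.056  0.085 -0.04 ] q6 0.926 0.0 [ 0.5119 -0.0465  0.2439]
before 7 234.42857142857142 178.0 172
after 24 233.79166666666666 176.5 168
tin 0.176
ring 0.0
la1 0.018
la2 0.0
la3 0.0
```

The key stands where it was, nothing else was touched, and the change at the tin is the arm's shadow. Handing in.

```bash
python3 -c "
from plant import ctrl
print(ctrl.close_job())"
```

```text
the job is handed in; nothing more can be done
None
```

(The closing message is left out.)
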